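Stow the recorder's change gears in order of tooth count

TASK

The chart recorder's four change gears have just had their brass bushes pressed in and stand in mixed order on the plywood bench rack. Move the whole row across to the black stowage rack, sorted by tooth count: the gear with the fewest teeth on the spindle next to the brass carrying loop, then rising along the row to the most teeth at the far end. Put one gear on each spindle, hub up, down flat on its seat, and let them all go.

Things in the scene. Friction and masses are not known exactly. Their poses are not given: they have to be found in the camera images.
- gear_15: The smallest gear: 15 teeth, 34 mm over the tooth tips. Grey steel disc 8 mm thick with a brass hub in the middle, a plain tube 24 mm outside, 18 mm bore right through, rising to 30 mm above the underside (22 mm of it to grip). Origin: centre of the underside, on the axis; z up along the hub. Under 0.3 kg. Starts over a bench rack spindle, hub up.
- gear_20: The second smallest gear: 20 teeth, 44 mm over the tooth tips. Grey steel disc 8 mm thick with a brass hub in the middle, a plain tube 24 mm outside, 18 mm bore right through, rising to 30 mm above the underside (22 mm of it to grip). Origin: centre of the underside, on the axis; z up along the hub. Under 0.3 kg. Starts over a bench rack spindle, hub up.
- gear_25: The second largest gear: 25 teeth, 54 mm over the tooth tips. Grey steel disc 8 mm thick with a brass hub in the middle, a plain tube 24 mm outside, 18 mm bore right through, rising to 30 mm above the underside (22 mm of it to grip). Origin: centre of the underside, on the axis; z up along the hub. Under 0.3 kg. Starts over a bench rack spindle, hub up.
- gear_30: The largest gear: 30 teeth, 64 mm over the tooth tips. Grey steel disc 8 mm thick with a brass hub in the middle, a plain tube 24 mm outside, 18 mm bore right through, rising to 30 mm above the underside (22 mm of it to grip). Origin: centre of the underside, on the axis; z up along the hub. Under 0.3 kg. Starts over a bench rack spindle, hub up.
- spindle_1: Spindle 1 of the stowage rack, the end one, next to the brass loop (43 mm from it): a round steel seat 28 mm across, 4 mm thick, with an upright pin 5 mm in diameter whose tip is 26 mm above the rack's top face. Origin: on the axis, in the rack's top face, so a gear on its seat has its underside 4 mm above this; z up, x along the row away from the loop. Bare at the start.
- spindle_2: Spindle 2 of the stowage rack, second from the loop: a round steel seat 28 mm across, 4 mm thick, with an upright pin 5 mm in diameter whose tip is 26 mm above the rack's top face. Origin: on the axis, in the rack's top face, so a gear on its seat has its underside 4 mm above this; z up, x along the row away from the loop. Bare at the start.
- spindle_3: Spindle 3 of the stowage rack, third from the loop: a round steel seat 28 mm across, 4 mm thick, with an upright pin 5 mm in diameter whose tip is 26 mm above the rack's top face. Origin: on the axis, in the rack's top face, so a gear on its seat has its underside 4 mm above this; z up, x along the row away from the loop. Bare at the start.
- spindle_4: Spindle 4 of the stowage rack, the end one, farthest from the loop: a round steel seat 28 mm across, 4 mm thick, with an upright pin 5 mm in diameter whose tip is 26 mm above the rack's top face. Origin: on the axis, in the rack's top face, so a gear on its seat has its underside 4 mm above this; z up, x along the row away from the loop. Bare at the start.
- bench_rack: Plywood slab 286 x 80 x 12 mm, fixed on the desk, with four spindles (same seats and pins as the stowage rack's) in a straight row at 70 mm, all holding gears at the start, in any order. Origin: centre of its underside, on the desk; x along the row (spindles at -105, -35, 35, 105 mm), z up. Lies at any angle.
- stowage_rack: Black bakelite slab 300 x 80 x 12 mm, fixed on the desk, with four bare spindles in a straight row at 70 mm and, across one end, an upright brass carrying loop 42 mm high. Origin: on the desk below the middle of the row; x along the row away from the loop (loop at -148 mm, spindles at -105, -35, 35, 105), z up. Lies at any angle.

How it is judged:
At the end, for the whole second after the job is handed in: Each gear is on its own spindle of the stowage rack, in the order 15, 20, 25, 30 teeth counted from the carrying loop: axis within 10 mm of the spindle's, underside on the seat (within 4 mm of its height), hub up and tilted less than 7 degrees, at rest and released (horizontal distance between gear_15 and spindle_1 below 0.01 m and z of gear_15 in the frame of spindle_1 between 0 and 0.008 m and angle between each of gear_15, gear_20, gear_25, gear_30's own z axis and vertical below 0.12 rad and linear speed of each of gear_15, gear_20, gear_25, gear_30 below 0.02 m/s and angular speed of each of gear_15, gear_20, gear_25, gear_30 below 0.3 rad/s and horizontal distance between gear_20 and spindle_2 below 0.01 m and z of gear_20 in the frame of spindle_2 between 0 and 0.008 m and horizontal distance between gear_25 and spindle_3 below 0.01 m and z of gear_25 in the frame of spindle_3 between 0 and 0.008 m and horizontal distance between gear_30 and spindle_4 below 0.01 m and z of gear_30 in the frame of spindle_4 between 0 and 0.008 m); the robot touches nothing.
It also fails if it takes over 102 s, if anything falls off the work surface, if the arm or the gripper's body presses on something with over 40 N, if the wrist force passes 120 N, or if a joint passes its speed limit or range.

ROBOT

A 6-joint arm with a two-finger parallel gripper is mounted at the origin on the work surface. World frame = base frame: x ahead of the robot, y to its left, z up, the work surface at z = 0. Lengths are in m, angles in rad, forces in N, time in s.
With the tool pointing down it reaches from about 0.25 to 0.775 m from the base axis. Payload 4 kg.
Tool frame: the origin (TCP) lies at the very end of the fingers, on their centre line; the grasp point (between the pads) lies 19 mm behind it; x points along the fingers, y is the direction in which the jaws open and shut, and the axes are right-handed (so a half turn about x gives the same grasp; the last joint's range is limited). The gripper opens to 94 mm and grips with 3 to 60 N. Pads are 16 mm wide; open, the fingers measure 119 mm over their backs; the gripper's body (75 mm by 177 mm) begins 78 mm behind the grasp point.
Start: joints at [-1.328, 0.087, 1.371, -0, 1.684, -0.103], TCP at [0.186, -0.517, 0.206] pointing down, gripper open.
Joint ranges: [-3.1, 3.1], [-0.76, 2.03], [0.27, 2.55], [-1.08, 4.22], [0.17, 2.65], [-2.57, 2.57]. Speed limits (rad/s): [2.79, 2.79, 3.14, 3.14, 3.14, 3.14].

INTERFACE

Orientations are given as [roll, pitch, yaw] about the fixed x, y, z axes, in that order (R = Rz(yaw) Ry(pitch) Rx(roll)).
In Python, from bench import robot gives the robot as it stands.
- The arm moves only by the tool carry_out, never from a script. Its argument "targets" is a list of rows, each a list of 5 numbers: the closure, from 0 (fully open) to 1 (shut), then the shift along the tool's x, y, z in cm, then the turn about the tool's x in degrees. In form: [[fingers, tx, ty, tz, turn], ...]. A call has 1 to 20 rows; each row shifts and turns the commanded pose from where the row before left it, along the tool's axes as they then stand; what a row does not reach is not made up. A row lasts 1/10 s, in which the tool goes at most 50 mm and 8.59 degrees, less where a joint would pass 70% of its speed; a pose out of reach is approached as far as the arm can. A call is refused whole if a number of a shift passes 5 or a number of a turn 8.59, either way. A call with a gripper value outside its range is refused whole. The fingers move at their own pace and stop on an object; the grip force is fixed at half the most. Time passes only in rows, so rows that do not move let the fingers close. It gives the time, the measured TCP pose, the force and the opening at its end, in the units of the state.
- robot.get_obs(): the state, without advancing time (a new reading comes with each control period).
- robot.snapshot(name): name is "scene" or "top" or "wrist"; returns a dict with "image" (384x512x3 uint8, red, green, blue), "camera_matrix" (3x3 intrinsics, pixels), "distortion" ([k1, k2, p1, p2, k3] as OpenCV has them; the pictures are not rectified), "pose" (4x4, takes a point from camera to world coordinates). Camera axes: x right, y up, looking along -z (the intrinsics and any distortion apply to the point x, -y, -z); pixel columns grow to the right and rows downward; lengths in m; the calibration is good to about 2 mm. A picture is of the moment at which its call begins. There is no depth.
- robot.close_job(): hands the job in, once; it reports no verdict.
The state is a dict: "time": time; "joint_positions": joint angles; "qvel": joint speeds; "joint_torque": joint torques, N m; "tool_pos": TCP position; "ee_rot": TCP orientation; "wrist_force": force on the tool from outside, world axes, zero at the start; "wrist_torque": the same for the moment, N m; "width": finger opening in m.
Only numpy, scipy, OpenCV 4.12 (cv2) and the standard library are available. Lean on these libraries where they do the work, as an engineer would, in place of code of your own. Each camera call takes 0.05 s, during which the arm holds its last target. There are 200 camera calls.

## Working session

There is one attempt and no reset: what is moved stays moved. The work goes in short steps, Python scripts to look and compute and a tool call to move; the robot and the scene stay as the last step left them, time stands still between calls to the robot, and variables do not carry over. Pictures are saved under pics/ and viewed, about 12 in all and at most 16, crops included, and the job is handed in when it is done.

Besides the shell and the picture viewer there is one more tool, called after ">>>" by a JSON object that holds its "op" and its "data", one argument or row to a line. carry_out: Moves the arm, as the interface text tells. Its arguments: {"type":"object","properties":{"targets":{"type":"array","items":{"type":"array","items":{"type":"number"}}}},"required":["targets"]}

```bash
mkdir -p pics; ls; python3 - <<'E'
from bench import robot
import cv2
print(robot.get_obs())
for n in ("top","scene"):
    s=robot.snapshot(n); cv2.imwrite(f"pics/{n}0.png",s["image"][:,:,::-1]); print(n,s["camera_matrix"],s["distortion"],s["pose"])
E
```

```text
pics
{'time': 0.0, 'joint_positions': array([-1.32808894e+00,  8.79370153e-02,  1.37227635e+00, -1.64657376e-05,
        1.68357273e+00, -1.03105658e-01]), 'qvel': array([-2.64019767e-04, -1.09932798e-03, -1.25684465e-03,  6.86131247e-05,
       -4.27062521e-04,  7.11923166e-04]), 'joint_torque': array([-4.73478376e-04, -3.40185142e+01, -3.02428973e+01,  7.17785326e-02,
        3.29101668e-02, -1.61146631e-04]), 'tool_pos': array([ 0.18628248, -0.51690443,  0.20430279]), 'ee_rot': array([-1.66644114,  1.56860283,  1.82096272]), 'wrist_force': array([-0.50960542, -0.06957962, -1.2131135 ]), 'wrist_torque': array([-0.02420734, -0.02237266, -0.0215339 ]), 'width': 0.09388710585192682}
top [[363.4988126    0.         257.00171613]
 [  0.         363.4988126  194.25436821]
 [  0.           0.           1.        ]] [-0.09261423  0.          0.          0.          0.        ] [[-0.01633574  0.99619219 -0.08564036  0.4661439 ]
 [-0.99951693 -0.0185349  -0.02494713  0.01445437]
 [-0.02643948  0.08519146  0.99601374  0.77366669]
 [ 0.          0.          0.          1.        ]]
scene [[443.46558643   0.         252.96851996]
 [  0.         443.46558643 194.10122146]
 [  0.           0.           1.        ]] [0.04157196 0.         0.         0.         0.        ] [[ 0.36016342 -0.73495385  0.57456518  1.08632457]
 [ 0.93274557  0.27289385 -0.23561549 -0.20423267]
 [ 0.0163712   0.62078321  0.78381132  0.82273558]
 [ 0.          0.          0.          1.        ]]
```

View pics/top0.png

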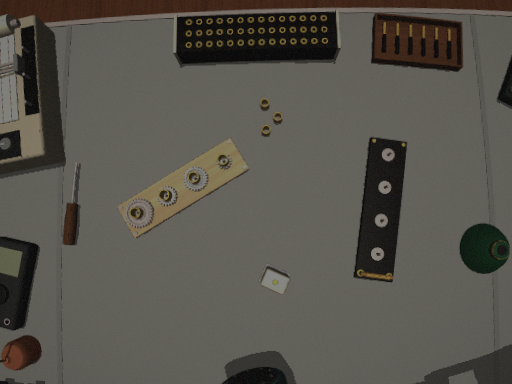

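View pics/scene0.png

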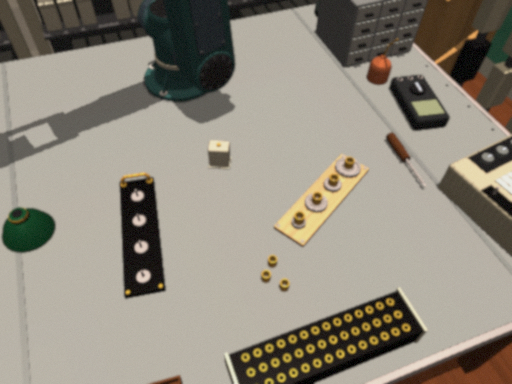

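Top view: the bench rack's hubs are at about (137,213), (167,196), (196,178) and (224,161). By size they look like 30, 20, 25 and 15. The stowage seats are at (378,254), next to the loop, then (381,220), (385,187) and (388,155).

```bash
cat > h.py <<'E'
from bench import robot
import numpy as np, cv2
from scipy.spatial.transform import Rotation as R
def snap(n,f=None):
    s=robot.snapshot(n)
    if f: cv2.imwrite(f"pics/{f}.png",s["image"][:,:,::-1])
    return s
def plane(s,uv,z):
    p=cv2.undistortPoints(np.array(uv,float).reshape(-1,1,2),s["camera_matrix"],np.array(s["distortion"],float)).reshape(-1,2)
    T=s["pose"]; d=np.c_[p[:,0],-p[:,1],-np.ones(len(p))]@T[:3,:3].T; o=T[:3,3]
    return o+d*((z-o[2])/d[:,2])[:,None]
def project(s,P):
    T=s["pose"]; c=(np.atleast_2d(P)-T[:3,3])@T[:3,:3]; c=c*[1,-1,-1]
    return cv2.projectPoints(c,np.zeros(3),np.zeros(3),s["camera_matrix"],np.array(s["distortion"],float))[0].reshape(-1,2)
def tool():
    o=robot.get_obs(); return o,np.array(o["tool_pos"]),R.from_euler('xyz',o["ee_rot"]).as_matrix()
def to(goal,jaw=None):
    """remaining shift (cm) along tool axes, turn (deg) about tool x that brings tool y along +-jaw; shift for after the turn"""
    o,p,M=tool(); a=0
    if jaw is not None:
        y=M.T@np.append(jaw,0); a=np.arctan2(y[2],y[1]); a=(a+np.pi/2)%np.pi-np.pi/2
    N=M@R.from_euler('x',a).as_matrix()
    print("turn",np.degrees(a).round(1),"shift before",(M.T@(goal-p)*100).round(2),"after turn",(N.T@(goal-p)*100).round(2),"q6",o["joint_positions"][5].round(2))
E
python3 - <<'E'
from h import *
s=snap("top")
g=plane(s,[(224,161),(196,178),(167,196),(137,213)],.046); st=plane(s,[(378,254),(381,220),(385,187),(388,155)],.016)
print(g.round(4),np.linalg.norm(np.diff(g,axis=0),axis=1)); print(st.round(4),np.linalg.norm(np.diff(st,axis=0),axis=1))
o,p,M=tool(); print(M.round(3)); w=snap("wrist"); print("cam in tool",(M.T@(w["pose"][:3,3]-p)).round(3),(M.T@w["pose"][:3,:3]).round(3),w["camera_matrix"],w["distortion"])
gd=g[3]-g[0]; gd/=np.linalg.norm(gd); sd=st[3]-st[0]; sd/=np.linalg.norm(sd)
print(gd,sd)
to(np.append(g[0][:2],.2),np.array([-gd[1],gd[0]])); to(np.append(st[3][:2],.2),np.array([-sd[1],sd[0]]))
E
```

```text
[[0.5978 0.0987 0.046 ]
 [0.5642 0.1561 0.046 ]
 [0.5286 0.2158 0.046 ]
 [0.4949 0.2782 0.046 ]] [0.06657461 0.0695176  0.0708572 ]
[[ 0.4024 -0.2153  0.016 ]
 [ 0.4726 -0.2243  0.016 ]
 [ 0.5416 -0.2358  0.016 ]
 [ 0.6097 -0.2458  0.016 ]] [0.07080356 0.06993874 0.06879238]
[[-0.     0.339 -0.941]
 [ 0.002 -0.941 -0.339]
 [-1.    -0.002 -0.   ]]
cam in tool [-0.179  0.001 -0.076] [[-0.     0.26  -0.966]
 [ 1.     0.001  0.   ]
 [ 0.001 -0.966 -0.26 ]] [[329.4549596    0.         255.46920379]
 [  0.         329.4549596  189.05650175]
 [  0.           0.           1.        ]] [-0.07209249  0.          0.          0.          0.        ]
[-0.49752567  0.86744925  0.        ] [ 0.98939381 -0.14525802  0.        ]
turn 80.0 shift before [  0.54 -43.99 -59.59] after turn [  0.54 -66.33  32.95] q6 -0.1
turn 28.2 shift before [  0.5  -11.18 -49.02] after turn [  0.5  -33.   -37.94] q6 -0.1
```

>>> {"op": "carry_out", "data": {
  "targets": [
    [0,-3,0,0,0],
    [0,-2,-1.8,-4,0],
    [0,0,-1.8,-4.4,0],
    [0,0,-1.8,-4.4,0],
    [0,0,-1.8,-4.4,0],
    [0,0,-1.8,-4.4,0],
    [0,0,-1.8,-4.4,0],
    [0,0,-1.8,-4.4,0],
    [0,0,-1.8,-4.4,0],
    [0,0,-1.8,-4.4,0],
    [0,0,0,0,-8.5],
    [0,0,0,0,-8.5],
    [0,0,0,0,-8.5],
    [0,0,0,0,-8.5],
    [0,0,0,0,-8.5],
    [0,0,0,0,-8.5],
    [0,0,0,0,-8.5],
    [0,0,0,0,-8.5],
    [0,0,0,0,-8.5],
    [0,0,0,0,-8.5]
  ]
}}

```text
time: 2.2
tool_pos: [0.5002, -0.2321, 0.2551]
ee_rot: [-2.261, 1.57, 2.716]
wrist_force: [0.3, -1.2, 0.1]
width: 0.094
```

>>> {"op": "carry_out", "data": {
  "targets": [
    [0,0,0,0,-8.4],
    [0,0,0,0,-8.4],
    [0,0,0,0,-8.4],
    [0,0,0,0,-8.4],
    [0,0,0,0,-8.4],
    [0,0,0,0,-8.4],
    [0,0,0,0,-8.4],
    [0,0,0,0,-8.4],
    [0,0,0,0,0],
    [0,0,0,0,0]
  ]
}}

```text
time: 3.2
tool_pos: [0.5002, -0.2322, 0.2553]
ee_rot: [2.875, 1.57, 2.732]
wrist_force: [-0.5, -0.2, 0.1]
width: 0.0943
```

```bash
python3 - <<'E'
from h import *
s=snap("wrist","w1"); o,p,M=tool(); print(o["time"],p,M.round(3),o["joint_positions"].round(2))
st=np.array([(.4024,-.2153,.016),(.4726,-.2243,.016),(.5416,-.2358,.016),(.6097,-.2458,.016)]); print(project(s,st).round(0))
g=cv2.cvtColor(s["image"],cv2.COLOR_RGB2HSV); m=((g[...,2]>110)&(g[...,1]<70)).astype(np.uint8)
for c in cv2.findContours(m,cv2.RETR_EXTERNAL,cv2.CHAIN_APPROX_NONE)[0]:
    a=cv2.contourArea(c)
    if 100<a<3000: print(a,cv2.minEnclosingCircle(c))
E
```

```text
3.25 [ 0.50025675 -0.23214375  0.25532082] [[-0.     0.141  0.99 ]
 [ 0.     0.99  -0.141]
 [-1.     0.    -0.   ]] [-0.54  0.09  1.27 -0.    1.78 -1.97]
[[258.  80.]
 [259. 138.]
 [258. 192.]
 [257. 240.]]
182.5 ((499.5, 209.5), 20.408430099487305)
210.5 ((491.5, 188.5), 22.902063369750977)
```

View pics/w1.png

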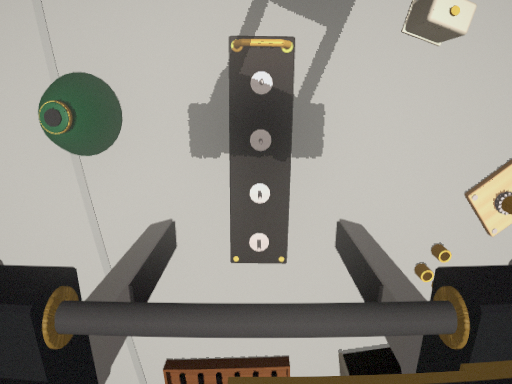

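Wrist view: the seats are at about (262,83), next to the loop, then (260,140), (260,193) and (259,242). I'll measure them more closely.

```bash
python3 - <<'E'
from h import *
s=snap("wrist"); g=cv2.cvtColor(s["image"],cv2.COLOR_RGB2GRAY); C=[]
for u,v in [(262,83),(260,140),(260,193),(259,242)]:
    w=g[v-17:v+17,u-17:u+17]; _,m=cv2.threshold(w,0,255,cv2.THRESH_OTSU)
    c=max(cv2.findContours(m,cv2.RETR_EXTERNAL,cv2.CHAIN_APPROX_NONE)[0],key=cv2.contourArea)
    e=cv2.fitEllipse(cv2.convexHull(c)); C.append((e[0][0]+u-17,e[0][1]+v-17)); print(C[-1],e[1])
P=plane(s,C,.016); print(P.round(4),np.linalg.norm(np.diff(P,axis=0),axis=1))
d=P[3]-P[0]; d/=np.linalg.norm(d); c=P.mean(0); F=c+np.outer([-.105,-.035,.035,.105],d); print("fit",F.round(4),"dir",d,(F-P).round(4))
# bench viewpoint: TCP at bench centre
to(np.array([.546,.187,.255]),np.array([.867,.4975]))
E
```

```text
(261.22852325439453, 81.84397888183594) (22.0672607421875, 22.816295623779297)
(260.24108695983887, 139.59308433532715) (21.240999221801758, 21.635751724243164)
(259.3089847564697, 192.8282985687256) (20.02472496032715, 20.733945846557617)
(258.55008697509766, 241.6953525543213) (18.630125045776367, 19.48008155822754)
[[ 0.405  -0.2118  0.016 ]
 [ 0.4744 -0.2227  0.016 ]
 [ 0.5435 -0.2337  0.016 ]
 [ 0.6125 -0.2444  0.016 ]] [0.07030249 0.06991301 0.06978817]
fit [[ 0.4051 -0.2118  0.016 ]
 [ 0.4743 -0.2227  0.016 ]
 [ 0.5434 -0.2336  0.016 ]
 [ 0.6126 -0.2445  0.016 ]] dir [ 0.98782016 -0.15559992  0.        ] [[ 0.0001 -0.0001  0.    ]
 [-0.0002  0.      0.    ]
 [-0.0001  0.0001  0.    ]
 [ 0.0001 -0.0001  0.    ]]
turn 52.1 shift before [ 4.000e-02  4.214e+01 -1.380e+00] after turn [  0.04  24.83 -34.08] q6 -1.97
```

>>> {"op": "carry_out", "data": {
  "targets": [
    [0,0,4.6,-0.15,0],
    [0,0,4.6,-0.15,0],
    [0,0,4.6,-0.15,0],
    [0,0,4.6,-0.15,0],
    [0,0,4.6,-0.15,0],
    [0,0,4.6,-0.15,0],
    [0,0,4.6,-0.15,0],
    [0,0,4.6,-0.15,0],
    [0,0,4.6,-0.15,0],
    [0,0,0,0,8.5],
    [0,0,0,0,8.5],
    [0,0,0,0,8.5],
    [0,0,0,0,8.5],
    [0,0,0,0,8.5],
    [0,0,0,0,8.5],
    [0,0,0,0,1],
    [0,0,0,0,0],
    [0,0,0,0,0]
  ]
}}

```text
time: 5.1
tool_pos: [0.5444, 0.1797, 0.2554]
ee_rot: [-1.209, 1.571, -2.255]
wrist_force: [0.3, -0.2, 0.4]
width: 0.094
```

```bash
python3 - <<'E'
from h import *
s=snap("wrist","w2"); o,p,M=tool(); print(o["time"],p,M.round(3),o["joint_positions"].round(2))
g=np.array([[0.5978,0.0987,.046],[0.5642,.1561,.046],[.5286,.2158,.046],[.4949,.2782,.046]]); q=project(s,g); print(q.round(0))
im=s["image"]; c=q.mean(0).astype(int); y0,x0=max(c[1]-120,0),max(c[0]-75,0)
cv2.imwrite("pics/w2c.png",cv2.resize(im[y0:y0+225,x0:x0+150,::-1],None,fx=2.6,fy=2.6,interpolation=cv2.INTER_CUBIC)); print(x0,y0)
E
```

```text
5.15 [0.54444881 0.17966179 0.25542008] [[-0.     0.865  0.501]
 [-0.     0.501 -0.865]
 [-1.    -0.     0.   ]] [ 0.22  0.14  1.22 -0.    1.79 -0.31]
[[260. 240.]
 [259. 189.]
 [259. 132.]
 [261.  68.]]
184 37
```

View pics/w2c.png

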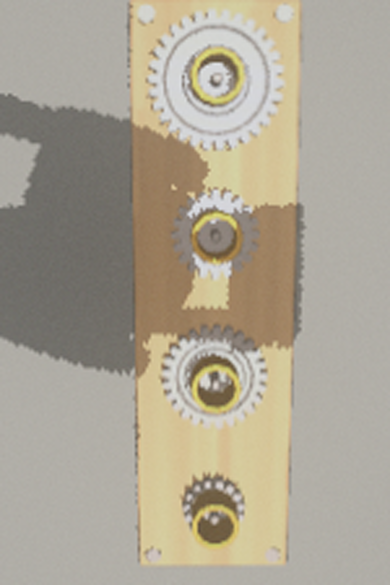

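The crop shows the hub tops, top to bottom: 30 at (217,74), 20 at (216,236), 25 at (215,387) and 15 at (214,524). The order is clear, and all four gears look flat.

```bash
python3 - <<'E'
from h import *
s=snap("wrist")
uv=(np.array([(214,524),(215,387),(216,236),(217,74)])+.5)/2.6-.5+[184,37]
P=plane(s,uv,.046); print(P.round(4),np.linalg.norm(np.diff(P,axis=0),axis=1))
for p in P: to(np.append(p[:2],.0285),np.array([.8655,.501]))
d=P[3]-P[0]; print(d/np.linalg.norm(d))
E
```

```text
[[0.6038 0.1047 0.046 ]
 [0.5691 0.1646 0.046 ]
 [0.534  0.225  0.046 ]
 [0.4993 0.2849 0.046 ]] [0.06925005 0.06982594 0.06923125]
turn 0.0 shift before [22.69  1.39  9.46] after turn [22.69  1.39  9.46] q6 -0.3
turn 0.0 shift before [22.69  1.38  2.54] after turn [22.69  1.38  2.54] q6 -0.3
turn 0.0 shift before [22.69  1.37 -4.44] after turn [22.69  1.37 -4.44] q6 -0.3
turn 0.0 shift before [ 22.69   1.37 -11.37] after turn [ 22.69   1.37 -11.37] q6 -0.3
[-0.5017342   0.86502184  0.        ]
```

>>> {"op": "carry_out", "data": {
  "targets": [
    [0,0,0.7,4.73,0],
    [0,0,0.69,4.73,0],
    [0,4.5,0,0,0],
    [0,4.5,0,0,0],
    [0,4.5,0,0,0],
    [0,4,0,0,0],
    [0,3,0,0,0],
    [0,1.6,0,0,0],
    [0,0.8,0,0,0],
    [0,0,0,0,0],
    [0,0,0,0,0],
    [1,0,0,0,0],
    [1,0,0,0,0],
    [1,0,0,0,0],
    [1,0,0,0,0],
    [1,0,0,0,0],
    [1,0,0,0,0],
    [1,0,0,0,0]
  ]
}}

```text
time: 7.0
tool_pos: [0.6037, 0.1047, 0.0264]
ee_rot: [-1.583, 1.571, -2.63]
wrist_force: [0.3, -0.5, 0.4]
width: 0.0413
```

```bash
python3 - <<'E'
from h import *
o,p,M=tool(); print(o["width"],p,o["wrist_force"])
s=snap("wrist","w3"); snap("scene","s3")
cv2.imwrite("pics/w3c.png",s["image"][60:384,80:430,::-1])
to(np.array([.6038,.1047,.0265]),np.array([.8655,.501]))
to(np.array([.4051,-.2118,.1265]),np.array([.1556,.9878]))
E
```

```text
0.04134429096984086 [0.60374712 0.1047246  0.02637155] [ 0.3364266  -0.45338895  0.44036689]
turn -0.1 shift before [-0.01  0.   -0.  ] after turn [-0.01  0.   -0.  ] q6 -0.44
turn -51.0 shift before [-10.01 -33.04  17.47] after turn [-10.01 -34.36 -14.7 ] q6 -0.44
```

View pics/w3c.png

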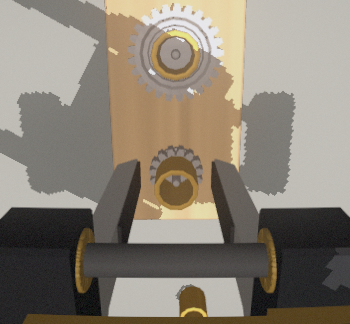

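Wrist crop: the gear's hub top is at (175,188), centred between the fingertips. The jaws are still closing.

>>> {"op": "carry_out", "data": {
  "targets": [
    [1,0,0,0,0],
    [1,0,0,0,0],
    [1,0,0,0,0],
    [1,0,0,0,0],
    [1,0,0,0,0],
    [1,0,0,0,0],
    [1,-0.5,0,0,0],
    [1,-1.5,0,0,0],
    [1,-3,0,0,0],
    [1,-3,0,0,0],
    [1,-2,0,0,0],
    [1,0,0,0,0]
  ]
}}

```text
time: 8.3
tool_pos: [0.6066, 0.1049, 0.1324]
ee_rot: [1.12, 1.561, 0.073]
wrist_force: [0.6, -0.3, -0.9]
width: 0.023
```

```bash
python3 - <<'E'
from h import *
o,p,M=tool(); print(o["width"],p,o["wrist_force"])
s=snap("wrist","w4"); c=snap("scene","s4")
q=project(c,p)[0].astype(int); print(q)
a=c["image"][max(q[1]-90,0):q[1]+90,max(q[0]-90,0):q[0]+90]; a=cv2.resize(a,(384,384)); b=s["image"][:,128:428]
cv2.imwrite("pics/c4.png",np.hstack([a,b])[:,:,::-1])
to(np.array([.4051,-.2118,.1265]),np.array([.1556,.9878]))
E
```

```text
0.023016092163717982 [0.60659955 0.10494694 0.1324453 ] [ 0.61867261 -0.32834623 -0.91490037]
[304 189]
turn -51.0 shift before [  0.05 -33.06  17.45] after turn [  0.05 -34.36 -14.73] q6 -0.44
```

View pics/c4.png

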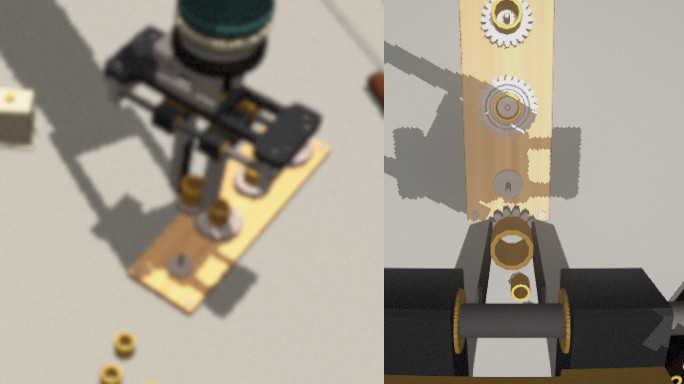

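The gear is held (opening 23 mm). The wrist view shows the hub at (512,250) with its toothed disc below, and the bench spindle bare at (508,185). Carrying it across now.

>>> {"op": "carry_out", "data": {
  "targets": [
    [1,0,-2,1.1,0],
    [1,0,-4.1,2.15,0],
    [1,0,-4.1,2.15,0],
    [1,0,-4.1,2.15,0],
    [1,0,-4.1,2.15,0],
    [1,0,-4.1,2.15,0],
    [1,0,-4.1,2.15,0],
    [1,0,-4.1,2.15,0],
    [1,0,-2.36,1.3,0],
    [1,0,0,0,-8.5],
    [1,0,0,0,-8.5],
    [1,0,0,0,-8.5],
    [1,0,0,0,-8.5],
    [1,0,0,0,-8.5],
    [1,0,0,0,-8.5],
    [1,0,0,0,0],
    [1,0,0,0,0],
    [1,0,0,0,0]
  ]
}}

```text
time: 10.2
tool_pos: [0.4045, -0.2115, 0.1257]
ee_rot: [2.719, 1.569, 2.56]
wrist_force: [-0.4, -0.2, -0.8]
width: 0.0228
```

```bash
python3 - <<'E'
from h import *
o,p,M=tool(); print(o["width"],p,o["wrist_force"],o["joint_positions"].round(2))
s=snap("wrist","w5"); cv2.imwrite("pics/w5.png",s["image"][:,:,::-1])
print(project(s,np.array([[.4051,-.2118,.016],[.4051,-.2118,.038]])))
to(np.array([.4051,-.2118,.0275]),np.array([.1556,.9878]))
E
```

```text
0.022809262461826334 [ 0.40445484 -0.21147637  0.12574218] [-0.35552046 -0.23485269 -0.75375372] [-0.61 -0.09  1.71 -0.    1.53 -2.02]
[[255.57360377 186.54803711]
 [255.58736283 193.11315807]]
turn -0.1 shift before [ 9.85 -0.02  0.06] after turn [ 9.85 -0.02  0.06] q6 -2.02
```

View pics/w5.png

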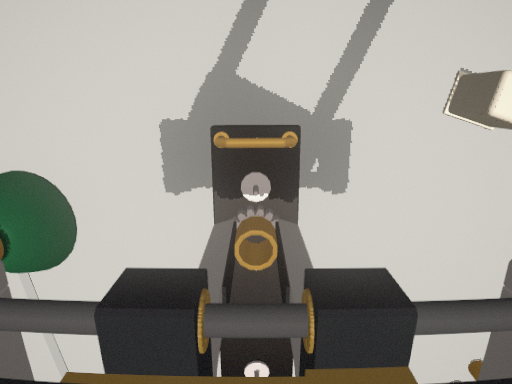

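The seat sits at (256,187), where the calibration predicts it, and the hub ring is at (256,250). Lowering and releasing.

>>> {"op": "carry_out", "data": {
  "targets": [
    [1,3,0,0.06,0],
    [1,3,0,0,0],
    [1,1.5,0,0,0],
    [1,1,0,0,0],
    [1,0.7,0,0,0],
    [1,0.65,0,0,0],
    [1,0,0,0,0],
    [1,0,0,0,0],
    [0,0,0,0,0],
    [0,0,0,0,0],
    [0,0,0,0,0],
    [0,0,0,0,0],
    [0,0,0,0,0],
    [0,-1,0,0,0],
    [0,-3,0,0,0],
    [0,-5,0,0,0],
    [0,-1,0,0,0],
    [0,0,0,0,0]
  ]
}}

```text
time: 12.05
tool_pos: [0.4071, -0.213, 0.1314]
ee_rot: [-0.454, 1.564, -0.61]
wrist_force: [0.5, -0.4, -0.4]
width: 0.0939
```

```bash
python3 - <<'E'
from h import *
o,p,M=tool(); print(o["width"],p,o["wrist_force"])
s=snap("wrist","w6"); cv2.imwrite("pics/w6c.png",s["image"][:,:,::-1])
print(project(s,np.array([[.4051,-.2118,.016],[.4051,-.2118,.046]])))
print("to 25"); to(np.array([.5691,.1646,.1265]),np.array([.8655,.501]))
E
```

```text
0.09386954489215892 [ 0.40714736 -0.21301785  0.13143706] [ 0.52905124 -0.4119488  -0.4168985 ]
[[257.21491322 181.05006045]
 [257.275341   189.78901536]]
to 25
turn 51.0 shift before [ 0.23 39.76 10.24] after turn [  0.23  33.   -24.43] q6 -2.02
```

View pics/w6c.png

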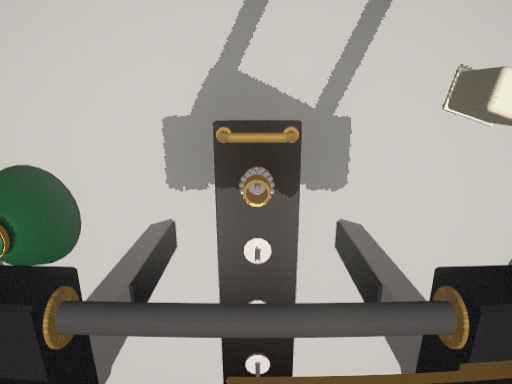

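Gear 15 is on spindle 1: its hub is at (257,191) and the prediction was (257,190). Next is gear 25.

>>> {"op": "carry_out", "data": {
  "targets": [
    [0,0,2.4,0.6,0],
    [0,0,4.5,1.2,0],
    [0,0,4.5,1.2,0],
    [0,0,4.5,1.2,0],
    [0,0,4.5,1.2,0],
    [0,0,4.5,1.2,0],
    [0,0,4.5,1.2,0],
    [0,0,4.5,1.2,0],
    [0,0,4.5,1.2,0],
    [0,0,1.4,0.2,0],
    [0,0,0,0,8.5],
    [0,0,0,0,8.5],
    [0,0,0,0,8.5],
    [0,0,0,0,8.5],
    [0,0,0,0,8.5],
    [0,0,0,0,8.5],
    [0,0,0,0,0],
    [0,0,0,0,0],
    [0,0,0,0,0]
  ]
}}

```text
time: 14.0
tool_pos: [0.5698, 0.1646, 0.1271]
ee_rot: [-1.766, 1.569, -2.811]
wrist_force: [-0.1, -0.6, 0.7]
width: 0.0938
```

```bash
python3 - <<'E'
from h import *
to(np.array([.5691,.1646,.0265]),np.array([.8655,.501]))
E
```

```text
turn 0.0 shift before [10.06 -0.05 -0.03] after turn [10.06 -0.05 -0.03] q6 -0.34
```

>>> {"op": "carry_out", "data": {
  "targets": [
    [0,3.5,-0.05,-0.03,0],
    [0,3.5,0,0,0],
    [0,2,0,0,0],
    [0,1.06,0,0,0],
    [0,0,0,0,0],
    [1,0,0,0,0],
    [1,0,0,0,0],
    [1,0,0,0,0],
    [1,0,0,0,0],
    [1,0,0,0,0],
    [1,0,0,0,0],
    [1,0,0,0,0],
    [1,0,0,0,0],
    [1,0,0,0,0],
    [1,0,0,0,0],
    [1,0,0,0,0],
    [1,0,0,0,0]
  ]
}}

```text
time: 15.7
tool_pos: [0.5696, 0.1649, 0.0273]
ee_rot: [-1.488, 1.57, -2.535]
wrist_force: [-0.3, -0.7, 0.2]
width: 0.0233
```

>>> {"op": "carry_out", "data": {
  "targets": [
    [1,-0.5,0,0,0],
    [1,-1.5,0,0,0],
    [1,-3,0,0,0],
    [1,-3,0,0,0],
    [1,-1.5,0,0,0],
    [1,-0.5,0,0,0],
    [1,0,0,0,0],
    [1,0,0,0,0],
    [1,0,0,0,0]
  ]
}}

```text
time: 16.6
tool_pos: [0.5687, 0.1648, 0.1253]
ee_rot: [-1.893, 1.567, -2.94]
wrist_force: [0.1, 0.3, -1.6]
width: 0.0235
```

```bash
python3 - <<'E'
from h import *
o,p,M=tool(); print(o["width"],p,o["wrist_force"])
to(np.array([.5434,-.2336,.1265]),np.array([.1556,.9878]))
E
```

```text
0.023474227270480263 [0.56865739 0.16483141 0.1252709 ] [ 0.13453552  0.29351242 -1.56067672]
turn -51.0 shift before [ -0.08 -22.12  33.24] after turn [ -0.08 -39.75   3.7 ] q6 -0.34
```

>>> {"op": "carry_out", "data": {
  "targets": [
    [1,0,-1.2,1.8,0],
    [1,0,-2.5,3.8,0],
    [1,0,-2.5,3.8,0],
    [1,0,-2.5,3.8,0],
    [1,0,-2.5,3.8,0],
    [1,0,-2.5,3.8,0],
    [1,0,-2.5,3.8,0],
    [1,0,-2.5,3.8,0],
    [1,0,-2.5,3.8,0],
    [1,0,-0.9,1.0,0],
    [1,0,0,0,-8.5],
    [1,0,0,0,-8.5],
    [1,0,0,0,-8.5],
    [1,0,0,0,-8.5],
    [1,0,0,0,-8.5],
    [1,0,0,0,-8.5],
    [1,0,0,0,0],
    [1,0,0,0,0],
    [1,0,0,0,0]
  ]
}}

```text
time: 18.5
tool_pos: [0.5443, -0.2326, 0.1269]
ee_rot: [2.698, 1.57, 2.539]
wrist_force: [0.0, 0.3, -1.5]
width: 0.0232
```

```bash
python3 - <<'E'
from h import *
o,p,M=tool(); print(o["width"],p)
to(np.array([.5434,-.2336,.0275]),np.array([.1556,.9878]))
s=snap("wrist","w7"); hub=plane(s,project(s,p+[0,0,.0195]),p[2]+.0195); print(project(s,np.array([p+[0,0,.0195],[.5434,-.2336,.016]])).round(1))
cv2.imwrite("pics/w7.png",s["image"][100:300,150:362,::-1])
E
```

```text
0.023190190949720465 [ 0.54430634 -0.23260451  0.12693595]
turn -0.1 shift before [ 9.94 -0.12 -0.07] after turn [ 9.94 -0.12 -0.07] q6 -1.91
[[256.1 246.9]
 [254.6 184.7]]
```

View pics/w7.png

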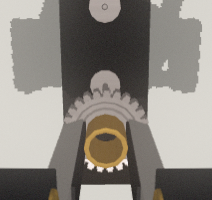

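Gear 25's hub is at full-frame (256,247), exactly under the TCP prediction. Lowering it on spindle 3.

>>> {"op": "carry_out", "data": {
  "targets": [
    [1,3,-0.12,-0.07,0],
    [1,3,0,0,0],
    [1,1.5,0,0,0],
    [1,1,0,0,0],
    [1,0.7,0,0,0],
    [1,0.74,0,0,0],
    [1,0,0,0,0],
    [1,0,0,0,0],
    [0,0,0,0,0],
    [0,0,0,0,0],
    [0,0,0,0,0],
    [0,0,0,0,0],
    [0,0,0,0,0],
    [0,-1,0,0,0],
    [0,-3,0,0,0],
    [0,-5,0,0,0],
    [0,-1,0,0,0],
    [0,0,0,0,0],
    [0,0,0,0,0],
    [0,0,0,0,0]
  ]
}}

```text
time: 20.55
tool_pos: [0.5423, -0.2334, 0.1255]
ee_rot: [2.806, 1.567, 2.649]
wrist_force: [0.5, -0.3, -0.4]
width: 0.0944
```

```bash
python3 - <<'E'
from h import *
o,p,M=tool(); print(o["width"],p)
to(np.array([.534,.225,.1265]),np.array([.8655,.501]))
E
```

```text
0.09438475812872656 [ 0.54234848 -0.23341648  0.12551057]
turn 50.9 shift before [-0.   45.15 -7.99] after turn [ -0.    22.24 -40.09] q6 -1.92
```

Next is gear 20, going to spindle 2.

>>> {"op": "carry_out", "data": {
  "targets": [
    [0,0,2.5,-0.4,0],
    [0,0,4.7,-0.85,0],
    [0,0,4.7,-0.85,0],
    [0,0,4.7,-0.85,0],
    [0,0,4.7,-0.85,0],
    [0,0,4.7,-0.85,0],
    [0,0,4.7,-0.85,0],
    [0,0,4.7,-0.85,0],
    [0,0,4.7,-0.85,0],
    [0,0,4.7,-0.8,0],
    [0,0,0.4,0,0],
    [0,0,0,0,8.5],
    [0,0,0,0,8.5],
    [0,0,0,0,8.5],
    [0,0,0,0,8.5],
    [0,0,0,0,8.5],
    [0,0,0,0,8.5],
    [0,0,0,0,0],
    [0,0,0,0,0],
    [0,0,0,0,0]
  ]
}}

```text
time: 22.55
tool_pos: [0.5349, 0.2244, 0.1272]
ee_rot: [-1.603, 1.569, -2.648]
wrist_force: [1.0, 0.8, 0.3]
width: 0.0941
```

```bash
python3 - <<'E'
from h import *
to(np.array([.534,.225,.0265]),np.array([.8655,.501]))
E
```

```text
turn 0.0 shift before [10.07 -0.03 -0.1 ] after turn [10.07 -0.03 -0.1 ] q6 -0.23
```

>>> {"op": "carry_out", "data": {
  "targets": [
    [0,3.5,-0.03,-0.1,0],
    [0,3.5,0,0,0],
    [0,2,0,0,0],
    [0,1.07,0,0,0],
    [0,0,0,0,0],
    [1,0,0,0,0],
    [1,0,0,0,0],
    [1,0,0,0,0],
    [1,0,0,0,0],
    [1,0,0,0,0],
    [1,0,0,0,0],
    [1,0,0,0,0],
    [1,0,0,0,0],
    [1,0,0,0,0],
    [1,0,0,0,0],
    [1,0,0,0,0],
    [1,0,0,0,0]
  ]
}}

```text
time: 24.25
tool_pos: [0.5343, 0.2255, 0.0272]
ee_rot: [-1.411, 1.57, -2.458]
wrist_force: [-1.1, -0.5, -0.8]
width: 0.023
```

>>> {"op": "carry_out", "data": {
  "targets": [
    [1,-0.5,0,0,0],
    [1,-1.5,0,0,0],
    [1,-3,0,0,0],
    [1,-3,0,0,0],
    [1,-1.5,0,0,0],
    [1,-0.5,0,0,0],
    [1,0,0,0,0],
    [1,0,0,0,0],
    [1,0,0,0,0]
  ]
}}

```text
time: 25.15
tool_pos: [0.5333, 0.2253, 0.1252]
ee_rot: [-1.764, 1.567, -2.811]
wrist_force: [0.8, 0.1, -1.3]
width: 0.0224
```

```bash
python3 - <<'E'
from h import *
o,p,M=tool(); print(o["width"],p,o["wrist_force"])
to(np.array([.4743,-.2227,.1265]),np.array([.1556,.9878]))
E
```

```text
0.02236277389455248 [0.533335   0.22526197 0.12519922] [ 0.80417407  0.12398946 -1.25444521]
turn -51.0 shift before [ -0.06 -27.52  35.84] after turn [ -0.06 -45.17   1.14] q6 -0.22
```

>>> {"op": "carry_out", "data": {
  "targets": [
    [1,0,-1.5,2,0],
    [1,0,-2.85,3.7,0],
    [1,0,-2.85,3.7,0],
    [1,0,-2.85,3.7,0],
    [1,0,-2.85,3.7,0],
    [1,0,-2.85,3.7,0],
    [1,0,-2.85,3.7,0],
    [1,0,-2.85,3.7,0],
    [1,0,-2.85,3.7,0],
    [1,0,-2.85,3.7,0],
    [1,0,-0.37,0.54,0],
    [1,0,0,0,-8.5],
    [1,0,0,0,-8.5],
    [1,0,0,0,-8.5],
    [1,0,0,0,-8.5],
    [1,0,0,0,-8.5],
    [1,0,0,0,-8.5],
    [1,0,0,0,0],
    [1,0,0,0,0],
    [1,0,0,0,0]
  ]
}}

```text
time: 27.15
tool_pos: [0.4753, -0.222, 0.1269]
ee_rot: [2.64, 1.57, 2.482]
wrist_force: [0.2, -0.2, -1.2]
width: 0.0227
```

```bash
python3 - <<'E'
from h import *
o,p,M=tool(); print(o["width"],p)
to(np.array([.4743,-.2227,.0275]),np.array([.1556,.9878]))
s=snap("wrist"); print(project(s,np.array([p+[0,0,.0195],[.4743,-.2227,.016]])).round(1))
cv2.imwrite("pics/w8.png",s["image"][100:300,150:362,::-1])
E
```

```text
0.022666843665406906 [ 0.47526947 -0.22197436  0.12687982]
turn -0.1 shift before [ 9.94 -0.09 -0.08] after turn [ 9.94 -0.09 -0.08] q6 -1.96
[[256.  246.9]
 [254.8 184.5]]
```

View pics/w8.png

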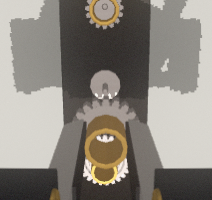

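Gear 20's hub is centred at (256,247) as predicted, the spindle 2 seat is at (255,184), and gear 15 is seated at the top of the crop.

>>> {"op": "carry_out", "data": {
  "targets": [
    [1,3,-0.09,-0.08,0],
    [1,3,0,0,0],
    [1,1.5,0,0,0],
    [1,1,0,0,0],
    [1,0.7,0,0,0],
    [1,0.74,0,0,0],
    [1,0,0,0,0],
    [1,0,0,0,0],
    [0,0,0,0,0],
    [0,0,0,0,0],
    [0,0,0,0,0],
    [0,0,0,0,0],
    [0,0,0,0,0],
    [0,-1,0,0,0],
    [0,-3,0,0,0],
    [0,-5,0,0,0],
    [0,-1,0,0,0],
    [0,0,0,0,0],
    [0,0,0,0,0],
    [0,0,0,0,0]
  ]
}}

```text
time: 29.2
tool_pos: [0.4733, -0.2225, 0.1257]
ee_rot: [2.76, 1.567, 2.603]
wrist_force: [0.6, 0.6, 0.0]
width: 0.0938
```

```bash
python3 - <<'E'
from h import *
o,p,M=tool(); print(o["width"],p)
to(np.array([.4993,.2849,.1265]),np.array([.8655,.501]))
E
```

```text
0.09376169385544289 [ 0.47325607 -0.22246118  0.12571387]
turn 50.9 shift before [ 2.000e-02  5.052e+01 -5.350e+00] after turn [ 2.000e-02  2.767e+01 -4.261e+01] q6 -1.96
```

>>> {"op": "carry_out", "data": {
  "targets": [
    [0,0,3.5,-0.3,0],
    [0,0,4.7,-0.5,0],
    [0,0,4.7,-0.5,0],
    [0,0,4.7,-0.5,0],
    [0,0,4.7,-0.5,0],
    [0,0,4.7,-0.5,0],
    [0,0,4.7,-0.5,0],
    [0,0,4.7,-0.5,0],
    [0,0,4.7,-0.5,0],
    [0,0,4.7,-0.5,0],
    [0,0,4.7,-0.55,0],
    [0,0,0,0,8.5],
    [0,0,0,0,8.5],
    [0,0,0,0,8.5],
    [0,0,0,0,8.5],
    [0,0,0,0,8.5],
    [0,0,0,0,8.5],
    [0,0,0,0,0],
    [0,0,0,0,0],
    [0,0,0,0,0]
  ]
}}

```text
time: 31.2
tool_pos: [0.5001, 0.2838, 0.127]
ee_rot: [-1.623, 1.569, -2.668]
wrist_force: [0.3, -0.3, 0.5]
width: 0.094
```

```bash
python3 - <<'E'
from h import *
to(np.array([.4993,.2849,.0265]),np.array([.8655,.501]))
E
```

```text
turn 0.1 shift before [10.05  0.   -0.14] after turn [10.05  0.   -0.14] q6 -0.11
```

>>> {"op": "carry_out", "data": {
  "targets": [
    [0,3.5,0,-0.14,0],
    [0,3.5,0,0,0],
    [0,2,0,0,0],
    [0,1.05,0,0,0],
    [0,0,0,0,0],
    [1,0,0,0,0],
    [1,0,0,0,0],
    [1,0,0,0,0],
    [1,0,0,0,0],
    [1,0,0,0,0],
    [1,0,0,0,0],
    [1,0,0,0,0],
    [1,0,0,0,0],
    [1,0,0,0,0],
    [1,0,0,0,0],
    [1,0,0,0,0],
    [1,0,0,0,0]
  ]
}}

```text
time: 32.9
tool_pos: [0.4995, 0.285, 0.0273]
ee_rot: [-1.405, 1.57, -2.452]
wrist_force: [-0.6, -0.3, 0.1]
width: 0.0229
```

>>> {"op": "carry_out", "data": {
  "targets": [
    [1,-0.5,0,0,0],
    [1,-1.5,0,0,0],
    [1,-3,0,0,0],
    [1,-3,0,0,0],
    [1,-1.5,0,0,0],
    [1,-0.5,0,0,0],
    [1,0,0,0,0],
    [1,0,0,0,0],
    [1,0,0,0,0]
  ]
}}

```text
time: 33.8
tool_pos: [0.4988, 0.2847, 0.1253]
ee_rot: [-1.647, 1.567, -2.694]
wrist_force: [0.6, -0.2, -1.4]
width: 0.0229
```

```bash
python3 - <<'E'
from h import *
o,p,M=tool(); print(o["width"],p,o["wrist_force"])
to(np.array([.6126,-.2445,.1265]),np.array([.1556,.9878]))
E
```

```text
0.02288233723585267 [0.49878492 0.28473109 0.12528612] [ 0.56561986 -0.20890021 -1.35131644]
turn -51.0 shift before [ -0.07 -16.61  51.52] after turn [ -0.07 -50.51  19.48] q6 -0.1
```

>>> {"op": "carry_out", "data": {
  "targets": [
    [1,0,-1.3,4,0],
    [1,0,-1.4,4.35,0],
    [1,0,-1.4,4.35,0],
    [1,0,-1.4,4.35,0],
    [1,0,-1.4,4.35,0],
    [1,0,-1.4,4.35,0],
    [1,0,-1.4,4.35,0],
    [1,0,-1.4,4.35,0],
    [1,0,-1.4,4.35,0],
    [1,0,-1.4,4.35,0],
    [1,0,-1.4,4.35,0],
    [1,0,-1.31,4,0],
    [1,0,0,0,-8.5],
    [1,0,0,0,-8.5],
    [1,0,0,0,-8.5],
    [1,0,0,0,-8.5],
    [1,0,0,0,-8.5],
    [1,0,0,0,-8.5],
    [1,0,0,0,0],
    [1,0,0,0,0]
  ]
}}

```text
time: 35.8
tool_pos: [0.6131, -0.2436, 0.1262]
ee_rot: [2.856, 1.569, 2.697]
wrist_force: [0.1, 0.4, -1.4]
width: 0.0229
```

```bash
python3 - <<'E'
from h import *
s=snap("wrist"); s=snap("wrist"); o,p,M=tool(); print(o["width"],p)
to(np.array([.6126,-.2445,.0275]),np.array([.1556,.9878]))
s=snap("wrist"); print(project(s,np.array([p+[0,0,.0195],[.6126,-.2445,.016]])).round(1))
cv2.imwrite("pics/w9.png",s["image"][:300,150:362,::-1])
E
```

```text
0.023117312915322947 [ 0.61331424 -0.24370457  0.12668977]
turn -0.2 shift before [ 9.92 -0.09 -0.05] after turn [ 9.92 -0.09 -0.05] q6 -1.88
[[256.1 246.9]
 [254.8 184.9]]
```

View pics/w9.png

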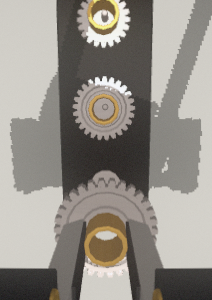

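Gear 30's hub is at (256,246), as predicted. Gears 20 and 25 are seated above it in the picture. Lowering on spindle 4.

>>> {"op": "carry_out", "data": {
  "targets": [
    [1,3,-0.09,-0.05,0],
    [1,3,0,0,0],
    [1,1.5,0,0,0],
    [1,1,0,0,0],
    [1,0.7,0,0,0],
    [1,0.72,0,0,0],
    [1,0,0,0,0],
    [1,0,0,0,0],
    [0,0,0,0,0],
    [0,0,0,0,0],
    [0,0,0,0,0],
    [0,0,0,0,0],
    [0,0,0,0,0],
    [0,-1,0,0,0],
    [0,-3,0,0,0],
    [0,-5,0,0,0],
    [0,-3,0,0,0],
    [0,0,0,0,0],
    [0,0,0,0,0],
    [0,0,0,0,0]
  ]
}}

```text
time: 37.95
tool_pos: [0.6119, -0.2442, 0.1461]
ee_rot: [2.844, 1.567, 2.687]
wrist_force: [-0.2, 0.7, -0.6]
width: 0.094
```

>>> {"op": "carry_out", "data": {
  "targets": [
    [0,-3,0,-3,0],
    [0,-3,0,-4,0],
    [0,-3,0,-4,0],
    [0,-3,0,-2,0],
    [0,0,0,0,0],
    [0,0,0,0,0],
    [0,0,0,0,0],
    [0,0,0,0,0]
  ]
}}

```text
time: 38.75
tool_pos: [0.4844, -0.224, 0.265]
ee_rot: [2.76, 1.565, 2.604]
wrist_force: [0.5, -0.7, -0.1]
width: 0.0939
```

```bash
python3 - <<'E'
from h import *
o,p,M=tool(); print(o["width"],p,o["wrist_force"],np.abs(o["qvel"]).max())
s=snap("wrist","w10"); st=np.array([[.4051,-.2118],[.4743,-.2227],[.5434,-.2336],[.6126,-.2445]])
q=project(s,np.c_[st,np.full(4,.046)]); print(q.round(1))
c=q.mean(0).astype(int); y0,x0=max(c[1]-140,0),c[0]-70; print(x0,y0)
cv2.imwrite("pics/w10c.png",cv2.resize(s["image"][y0:y0+280,x0:x0+140,::-1],None,fx=2.1,fy=2.1,interpolation=cv2.INTER_CUBIC)); print(((q-[x0,y0])*2.1).round())
E
```

```text
0.09393461329690138 [ 0.48442429 -0.22400209  0.26500893] [ 0.50037642 -0.66638464 -0.13170905] 0.010414617359641725
[[255.1  96.8]
 [255.2 156.1]
 [255.2 210.7]
 [255.3 260.7]]
185 41
[[147. 117.]
 [147. 242.]
 [147. 356.]
 [148. 461.]]
```

View pics/w10c.png

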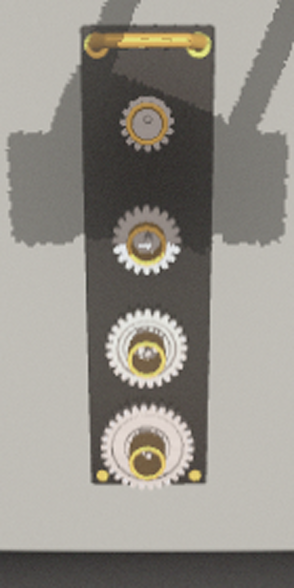

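The wrist view shows all four gears in rising order from the loop, hubs at (147,123), (147,244), (147,358) and (149,462). Predictions were (147,117), (147,242), (147,356) and (148,461). I'll check heights from the side view.

```bash
python3 - <<'E'
from h import *
s=snap("scene"); st=np.array([[.4051,-.2118],[.4743,-.2227],[.5434,-.2336],[.6126,-.2445]])
im=s["image"].copy()
x0,y0=85,150; k=4
c=cv2.resize(im[y0:y0+150,x0:x0+110],None,fx=k,fy=k,interpolation=cv2.INTER_CUBIC)
for z in (.046,.024):
    print(z,((project(s,np.c_[st,np.full(4,z)])-[x0,y0])*k).round())
cv2.imwrite("pics/s10.png",c[:,:,::-1])
E
```

```text
0.046 [[199. 147.]
 [206. 246.]
 [213. 354.]
 [221. 473.]]
0.024 [[207. 172.]
 [214. 270.]
 [221. 377.]
 [229. 494.]]
```

View pics/s10.png

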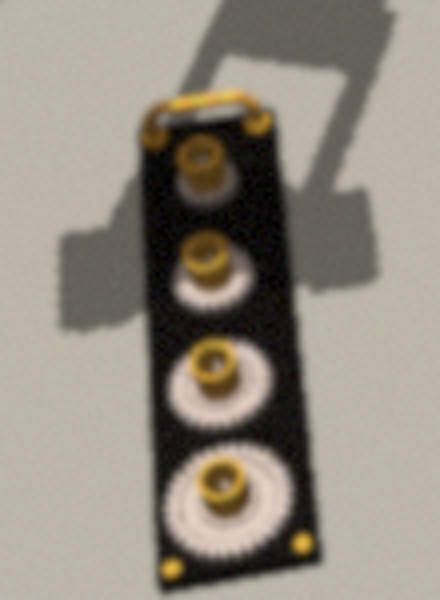

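All four hubs are upright and sit the same 4–7 px (in the 4x crop) below prediction. That is a uniform calibration offset of about 1–2 px, so the gears are flat on their seats. Handing in.

```bash
python3 -c "
from h import *
print(robot.get_obs()['time'],robot.close_job())"
```

```text
the job is handed in; nothing more can be done
38.85 None
```

I moved all four gears to the stowage rack in the order 15, 20, 25, 30 teeth from the brass loop. They are hub up and released, and the job was handed in at 38.9 s of the 102 s allowed; no verdict was reported.

- **Position:** in the last wrist picture, the hubs of gears 20, 25 and 30 were about 1 px (roughly 1 mm) from the spindle axes. Gear 15 read about 3 px (roughly 3 mm) off, which is still inside the 10 mm limit. Right after I set it down, it had read only about 1 px off.
- **Height and tilt:** I judged these by eye in the side view. All hubs looked upright and the discs flat. All four hubs showed the same shift of 1–2 px, which I took as camera calibration error rather than a gear off its seat.
- **Gripper:** the fingers were open and well clear above the rack. Measured wrist forces stayed below about 2 N in every reading I took.

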